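Vent the air line and reset the needle valve two turns open

ROBOT

A 6-joint arm with a two-finger parallel gripper is mounted at the origin on a cart in front of the work surface, level with it; the furniture and walls round the work are solid. World frame = base frame: x ahead of the robot, y to its left, z up, the work surface at z = 0. Lengths are in m, angles in rad, forces in N, time in s.
With the tool pointing down it reaches from about 0.4 to 0.825 m from the base axis. Payload 7 kg.
Tool frame: the origin (TCP) lies midway between the tips of the shut fingers; the grasp point (between the pads) lies 19 mm behind it; z points along the fingers, x is the direction in which the jaws open and shut, and the axes are right-handed (so a half turn about z gives the same grasp; the last joint's range is limited). The gripper opens to 88 mm and grips with 3 to 60 N. Pads are 19 mm wide; open, the fingers measure 130 mm over their backs; the gripper's body (78 mm by 193 mm) begins 47 mm behind the grasp point.
Start: joints at [1.604, 0.359, 0.012, 0, -1.224, -0.288], TCP at [0.17, 0.653, 0.227] pointing down, gripper open.
Joint ranges: [-3.07, 3.07], [-1.43, 2.12], [-1.02, 1.25], [-3.03, 1.67], [-3.05, -0], [-3.03, 3.03]. Speed limits (rad/s): [2.39, 2.39, 3.01, 3.14, 3.14, 3.14].

INTERFACE

Orientations are given as [roll, pitch, yaw] about the fixed x, y, z axes, in that order (R = Rz(yaw) Ry(pitch) Rx(roll)).
In Python, from station import arm, grab_frame, camera_params gives the robot as it stands.
- The arm moves only by the shell command python3 -m handwheel 'ROWS' [FORCE]. ROWS is JSON, a list that holds one entry, the list of rows, each a list of 5 numbers: the finger opening in m, from 0 to 0.0876, then the shift along the tool's x, y, z in m, then the turn about the tool's z in degrees. A call has 1 to 20 rows; each row is the pose to reach, as a shift and turn from the pose measured when the call began, along the tool's axes at that moment; what a row does not reach only later rows make up. A row lasts 1/12 s, in which the tool goes at most 41.7 mm and 7.16 degrees, less where a joint would pass 70% of its speed; a pose out of reach is approached as far as the arm can. A call with a gripper value outside its range is refused whole. The fingers move at their own pace and stop on an object; FORCE is the grip in N (left out, the last holds). Time passes only in rows, so rows that repeat a pose let the fingers close. It gives the time, the measured TCP pose, the force and the opening at its end, in the units of the state.
- arm.get_state(): the state, without advancing time (a new reading comes with each control period).
- grab_frame(name): name is "side" or "top"; returns the picture (400x640x3 uint8, blue, green, red); there is no depth.
- camera_params(name): a dict with "intrinsics" (3x3 intrinsics, pixels), "k1" (the pictures are not rectified: a ray, as slopes to the right and down, at radius r is drawn at 1 + k1 r^2 times it, then the intrinsics apply), "R" (3x3) and "t" (3): a world point X has camera coordinates R X + t. Camera axes: x right, y down, z forward; pixel columns grow to the right and rows downward; lengths in m; the calibration is good to about 2 mm. A picture is of the moment at which its call begins. camera_params takes no time and is no camera call.
- arm.job_done(): hands the job in, once; it reports no verdict.
The state is a dict: "t": time; "q": joint angles; "qd": joint speeds; "joint_efforts": joint torques, N m; "eef_pos": TCP position; "ee_rot": TCP orientation; "force": force on the tool from outside, world axes, zero at the start; "moment": the same for the moment, N m; "width": finger opening in m.
Only numpy, scipy, OpenCV 4.12 (cv2) and the standard library are available. Lean on these libraries where they do the work, as an engineer would, in place of code of your own. Each camera call takes 0.05 s, during which the arm holds its last target.

TASK

Reset the air valve on the bench: first push the sprung vent plunger fully in and keep it in for a moment, then take the handwheel by its crank grip and close the valve (clockwise seen from above) to its stop, and from the stop open it exactly two full turns. Finish while still holding the crank grip between the fingers, with the valve standing still at two turns; do not let go. Leave the bottle, the steel block and the bur stand beside the valve where they stand.

Things in the scene. Friction and masses are not known exactly. Their poses are not given: they have to be found in the camera images.
- valve_station: Fixed air valve station: aluminium plate 110 x 235 x 8 mm with a brass needle valve under a level handwheel and, 125 mm along its -y (to the right), a vent plunger, joined by a copper pipe. Origin: on the bench (z = 0) under the wheel's axis; at yaw 0 x points away from the robot, y to its left; yaw varies 0.4 rad either way. A line scribed on the far edge, along +x, marks the shut position.
- handwheel (a joint): Angle of the handwheel, rad: 0 = shut on its hard stop; grows counter-clockwise from above as it opens and counts whole turns (two = 12.57; far stop 22). Starts 0.55 to 1.3 turns open. At value q the crank grip lies 48 mm from the vertical axis, q counter-clockwise from the station's +x. Stays where left; 2 to 3 N at the grip turns it.
- crank_grip: Upright black cylindrical grip on the wheel's rim, 18 mm diameter, 52 mm long (74 to 126 mm above the bench), nothing above it. It spins freely on its stud, so the fingers can keep one heading while they carry it round the circle of 48 mm radius. Origin: middle of the grip, on its axis, 100 mm above the bench; z up.
- vent_plunger (a joint): Stroke of the vent plunger, pressed straight down. 0 = out (at rest), 0.012 m = fully in against its stop. The spring needs about 4 N to start and 9 N fully in, and pushes it out again when let go.
- plunger_top (a point): Centre of the top of the plunger's black mushroom head (28 mm diameter); 64 mm above the bench when out. Moves with the plunger.
- rinse_bottle: Small closed bottle, 37 x 38 x 88 mm, standing left of the valve. Origin: centre of its underside. Leave it alone.
- steel_block: Small steel block with holes, 38 x 48 x 20 mm, behind the valve. Origin: centre of its underside. Leave it alone.
- bur_stand: Small stand full of burs, 52 x 64 x 62 mm, behind the plunger. Origin: centre of its underside. Leave it alone.
- wheel_hub (a point): Centre of the dark steel handwheel's rim circle, on its axis, 62 mm above the bench. Rim 107 mm over all, bar 11 mm thick, three spokes; hub nut top at 73 mm. (Room: a gooseneck lamp stands at the bench's front left corner, about x 0.43, y 0.70; an arm that starts near it should draw back toward its base before swinging over to the valve.)

How it is judged:
On the way, in this order (a step that is already met when the one before it is completed fails the run):
1. the vent plunger is pushed fully in (at least 10.5 of its 12 mm) and kept in (value of joint vent_plunger above 0.0105 m), for 0.3 s.
2. the valve is closed to its stop (within 0.08 rad) (value of joint handwheel below 0.08 rad), for 0.2 s.
At the end, for the whole second after the job is handed in: The handwheel stands still two full turns (12.57 rad, within 0.26 rad or 15 degrees) open from its stop, the vent plunger is out again, and the fingers still grip the crank grip (over 3 N of contact, the grasp point within 15 mm of the grip's axis seen from above) (value of joint handwheel between 12.306 and 12.826 rad and velocity of joint handwheel between -0.1 and 0.1 rad/s and value of joint vent_plunger below 0.002 m and contact force between the fingers and crank_grip above 3 N and horizontal distance between the grasp point and crank_grip below 0.015 m); the arm keeps its last pose, push and grip.
It fails at once if the bottle, the steel block or the bur stand is shifted more than 30 mm or tipped over (distance of any of rinse_bottle, steel_block, bur_stand from where it was at the start of the episode above 0.03 m or angle between any of rinse_bottle, bur_stand's own z axis and vertical above 0.5 rad).
It also fails if it takes over 70 s, if anything falls off the work surface, if the arm or the gripper's body presses on something with over 40 N, if the wrist force passes 120 N, or if a joint passes its speed limit or range.

## Working session

There is one attempt and no reset: what is moved stays moved. The work goes in short steps, Python scripts to look and compute and a shell command to move; the robot and the scene stay as the last step left them, time stands still between calls to the robot, and variables do not carry over. Pictures are saved under pics/ and viewed, and the job is handed in when it is done.

```bash
ls; mkdir -p pics; python3 - <<'E'
from station import arm, grab_frame, camera_params
import cv2
print(arm.get_state())
for n in("side","top"):
    cv2.imwrite(f"pics/{n}0.png",grab_frame(n)); print(n,camera_params(n))
E
```

```text
pics
{'t': 0.0, 'q': array([ 1.60412713e+00,  3.59417417e-01,  1.10777657e-02, -3.75228898e-04,
       -1.22406732e+00, -2.88085990e-01]), 'qd': array([-0.00015715,  0.00163295,  0.00011124, -0.00037102, -0.00019901,
        0.00030932]), 'joint_efforts': array([ 3.16430132e-04, -5.82714593e+01,  2.93050826e+01,  6.99717432e+00,
        7.11073910e-03, -1.48600216e-04]), 'eef_pos': array([0.17000831, 0.65275123, 0.22560663]), 'ee_rot': array([-3.14147319e+00, -1.64450073e-03, -1.82567941e+00]), 'force': array([-0.34204302, -0.65595421, -0.42535022]), 'moment': array([0.03872257, 0.02179951, 0.05398077]), 'width': 0.08780264129939265}
side {'intrinsics': array([[515.90826483,   0.        , 317.33251777],
       [  0.        , 515.90826483, 194.33538951],
       [  0.        ,   0.        ,   1.        ]]), 'k1': 0.058798641821799856, 'R': array([[-0.94420815, -0.32920367, -0.00979348],
       [-0.2123815 ,  0.6313324 , -0.74586426],
       [ 0.25172419, -0.70217116, -0.66602597]]), 't': array([0.62938614, 0.19538323, 0.98369095])}
top {'intrinsics': array([[409.40517541,   0.        , 327.37856095],
       [  0.        , 409.40517541, 195.04710185],
       [  0.        ,   0.        ,   1.        ]]), 'k1': -0.04689791832256114, 'R': array([[ 0.01470616, -0.99987331,  0.00609063],
       [-0.99429443, -0.01526719, -0.10557228],
       [ 0.1056519 , -0.00450332, -0.99439298]]), 't': array([0.00990626, 0.66518577, 0.90469918])}
```

View pics/side0.png

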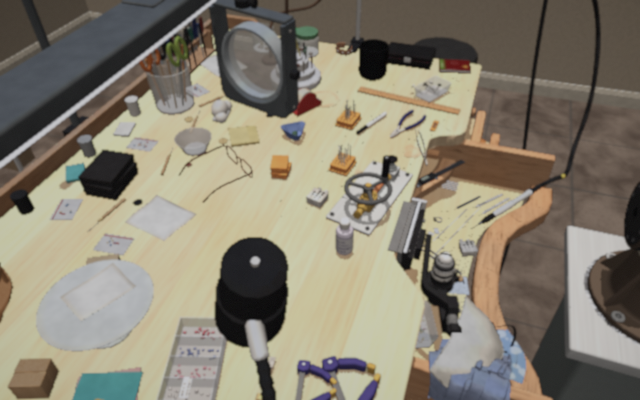

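View pics/top0.png

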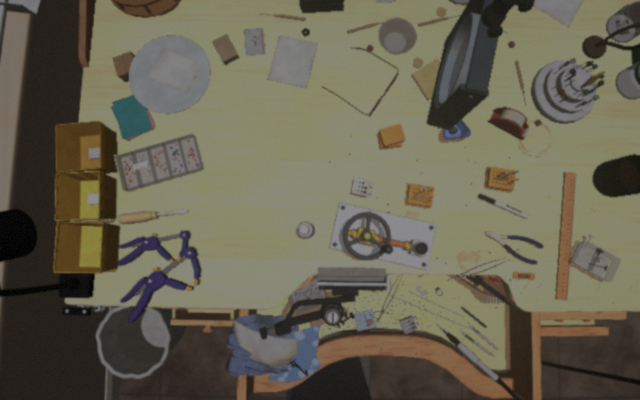

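The valve sits at about top (365,236) with the plunger at about (421,249). I'll enlarge both views.

```bash
python3 - <<'E'
import cv2
a=cv2.imread("pics/top0.png")[165:285,280:450]; cv2.imwrite("pics/top0z.png",cv2.resize(a,None,fx=4.7,fy=4.7,interpolation=cv2.INTER_CUBIC))
a=cv2.imread("pics/side0.png")[135:255,300:430]; cv2.imwrite("pics/side0z.png",cv2.resize(a,None,fx=5,fy=5,interpolation=cv2.INTER_CUBIC))
E
```

```text
(no output)
```

View pics/top0z.png

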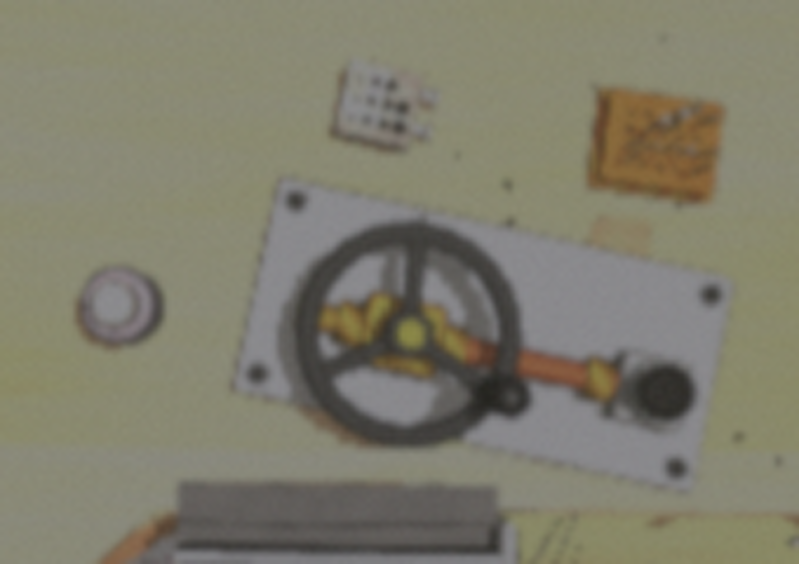

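View pics/side0z.png

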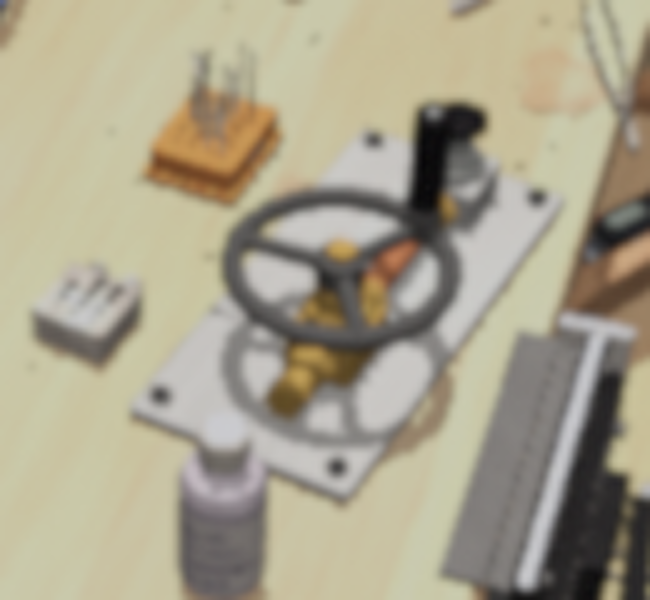

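```bash
cat > h.py <<'E'
import numpy as np, cv2
from station import arm, grab_frame, camera_params
def ray(n,u,v):
    c=camera_params(n);K=c["intrinsics"];x=(u-K[0,2])/K[0,0];y=(v-K[1,2])/K[1,1]
    rd=np.hypot(x,y);r=rd
    for _ in range(30): r=rd/(1+c["k1"]*r*r)
    s=r/rd if rd else 1
    R,t=c["R"],c["t"];return -R.T@t, R.T@np.array([x*s,y*s,1])
def at(n,u,v,z):
    o,d=ray(n,u,v);return o+d*(z-o[2])/d[2]
def proj(n,X):
    c=camera_params(n);p=c["R"]@np.asarray(X,float)+c["t"];x=p[:2]/p[2];x=x*(1+c["k1"]*(x@x));K=c["intrinsics"];return x*K[0,0]+K[:2,2]
def tri(u1,u2):
    o1,d1=ray("side",*u1);o2,d2=ray("top",*u2)
    A=np.c_[d1,-d2];s=np.linalg.lstsq(A,o2-o1,rcond=None)[0];p,q=o1+s[0]*d1,o2+s[1]*d2
    return (p+q)/2,np.linalg.norm(p-q)
E
python3 - <<'E'
from h import *
T=lambda x,y:(280+(x+.5)/4.7-.5,165+(y+.5)/4.7-.5)
S=lambda x,y:(300+(x+.5)/5-.5,135+(y+.5)/5-.5)
for nm,t,z,s in [("rim",(407.5,334.5),.062,None),("nut",(410,332),.073,(342,248)),("grip",(511,398),.126,(433,108)),("plg",(665,391),.064,(466,118)),("cTL",(280,178),.008,None),("cTR",(733,279),.008,(362,128)),("cBL",(234,390),.008,(132,412)),("cBR",(690,490),.008,(563,200)),("bottle",(112,305),.088,(222,420)),("block",(380,102),.02,None),("stand",(660,145),.04,None)]:
    print(nm,"top",at("top",*T(*t),z).round(4),"side",at("side",*S(*s),z).round(4) if s else "", tri(S(*s),T(*t)) if s else "")
h=at("top",*T(407.5,334.5),.062);p=at("top",*T(665,391),.064);g=at("top",*T(511,398),.126)
d=p-h;print("hp",np.hypot(*d[:2]),"yaw",np.arctan2(d[0],-d[1]));e=g-h;print("r",np.hypot(*e[:2]),np.arctan2(e[1],e[0]))
E
```

```text
rim top [ 0.5729 -0.0673  0.062 ] side  
nut top [ 0.574  -0.0674  0.073 ] side [ 0.5718 -0.0659  0.073 ] (array([ 0.57315349, -0.06776672,  0.07115354]), np.float64(0.0018132278601430214))
grip top [ 0.5455 -0.1062  0.126 ] side [ 0.5456 -0.1071  0.126 ] (array([ 0.54543601, -0.10612629,  0.12677855]), np.float64(7.08613185500261e-05))
plg top [ 0.5481 -0.1883  0.064 ] side [ 0.5435 -0.1848  0.064 ] (array([ 0.54621468, -0.18973902,  0.05973932]), np.float64(0.0037208823998447476))
cTL top [ 0.6507 -0.0083  0.008 ] side  
cTR top [ 0.6032 -0.2362  0.008 ] side [ 0.6026 -0.2327  0.008 ] (array([ 0.60344665, -0.2371011 ,  0.00456141]), np.float64(0.0001827031759158465))
cBL top [0.5447 0.0133 0.008 ] side [ 0.6471 -0.0028  0.008 ] (array([0.58857125, 0.02922613, 0.05782978]), np.float64(0.09092050122886162))
cBR top [ 0.4984 -0.2136  0.008 ] side [ 0.4963 -0.2086  0.008 ] (array([ 0.49751722, -0.21506926,  0.00263159]), np.float64(0.0009493566381195929))
bottle top [0.5842 0.0704 0.088 ] side [0.5859 0.0679 0.088 ] (array([0.58463837, 0.07043511, 0.09067845]), np.float64(0.0010604508751718045))
block top [ 0.6883 -0.0573  0.02  ] side  
stand top [ 0.6668 -0.1925  0.04  ] side  
hp 0.12351243690970347 yaw -0.2023363669312979
r 0.04764017304840356 -2.1857033770637093
```

```bash
python3 - <<'E'
from h import *
s=arm.get_state();y=s["ee_rot"][2];p0=s["eef_pos"]
X=np.array([np.cos(y),np.sin(y)]);Y=np.array([np.sin(y),-np.cos(y)])
W=[(.155,.60),(.145,.56),(.135,.52),(.125,.48),(.115,.45)]
for a in np.arange(70,-20,-5): W.append((.465*np.cos(np.radians(a)),.465*np.sin(np.radians(a))))
for i,w in enumerate(W):
    d=np.array(w)-p0[:2];print(i,np.round(w,3),round(d@X,3),round(d@Y,3))
E
```

```text
0 [0.155 0.6  ] 0.055 0.001
1 [0.145 0.56 ] 0.096 0.001
2 [0.135 0.52 ] 0.137 0.0
3 [0.125 0.48 ] 0.179 0.0
4 [0.115 0.45 ] 0.21 0.002
5 [0.159 0.437] 0.212 -0.044
6 [0.197 0.421] 0.217 -0.084
7 [0.233 0.403] 0.226 -0.123
8 [0.267 0.381] 0.239 -0.162
9 [0.299 0.356] 0.254 -0.199
10 [0.329 0.329] 0.273 -0.235
11 [0.356 0.299] 0.295 -0.269
12 [0.381 0.267] 0.32 -0.301
13 [0.403 0.232] 0.348 -0.331
14 [0.421 0.197] 0.378 -0.358
15 [0.437 0.159] 0.41 -0.383
16 [0.449 0.12 ] 0.445 -0.404
17 [0.458 0.081] 0.481 -0.423
18 [0.463 0.041] 0.519 -0.438
19 [0.465 0.   ] 0.557 -0.45
20 [ 0.463 -0.041] 0.597 -0.459
21 [ 0.458 -0.081] 0.637 -0.464
22 [ 0.449 -0.12 ] 0.678 -0.465
```

```bash
python3 -m handwheel '[[[0.02,0.03,0,-0.01,0],[0,0.065,0,-0.02,0],[0,0.10,0,-0.02,0],[0,0.14,0,-0.02,0],[0,0.18,0,-0.02,0],[0,0.21,0.0,-0.02,0],[0,0.212,-0.03,-0.02,0],[0,0.214,-0.06,-0.02,4],[0,0.219,-0.095,-0.02,9],[0,0.23,-0.135,-0.02,14],[0,0.245,-0.175,-0.02,19],[0,0.264,-0.215,-0.02,24],[0,0.284,-0.25,-0.02,29],[0,0.307,-0.285,-0.02,34],[0,0.334,-0.316,-0.02,39],[0,0.363,-0.345,-0.02,44],[0,0.394,-0.37,-0.02,49],[0,0.427,-0.393,-0.02,54],[0,0.445,-0.404,-0.02,58],[0,0.445,-0.404,-0.02,58]]]' 20
python3 - <<'E'
from h import *
cv2.imwrite("pics/side1.png",grab_frame("side"));cv2.imwrite("pics/top1.png",grab_frame("top"));s=arm.get_state();print(s)
E
```

```text
t: 1.77
eef_pos: [0.4491, 0.1168, 0.2461]
ee_rot: [-3.14, -0.002, -2.846]
force: [0.2, 0.2, -0.2]
width: 0.0004
{'t': 1.8667, 'q': array([ 6.86364103e-01, -9.09488060e-03, -3.99119441e-01,  8.26173369e-04,
       -1.18228476e+00, -3.85004133e-01]), 'qd': array([ 0.03644983,  0.00215313,  0.00507674, -0.00070724,  0.00054984,
        0.00270394]), 'joint_efforts': array([ -1.05621535, -28.20666969,  28.70141745,   6.92367643,
        -0.04931636,  -0.07792479]), 'eef_pos': array([0.44879183, 0.11934936, 0.24621534]), 'ee_rot': array([-3.14031619e+00, -1.11537035e-03, -2.83991985e+00]), 'force': array([0.04276405, 0.42958026, 0.79875039]), 'moment': array([ 0.07769964, -0.0214183 , -0.02983114]), 'width': 0.000528043838023892}
```

View pics/side1.png

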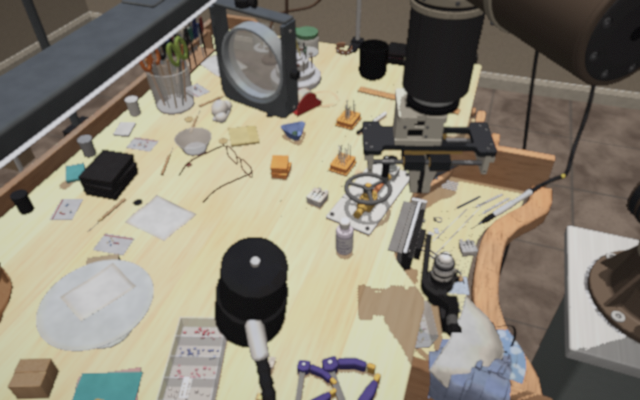

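View pics/top1.png

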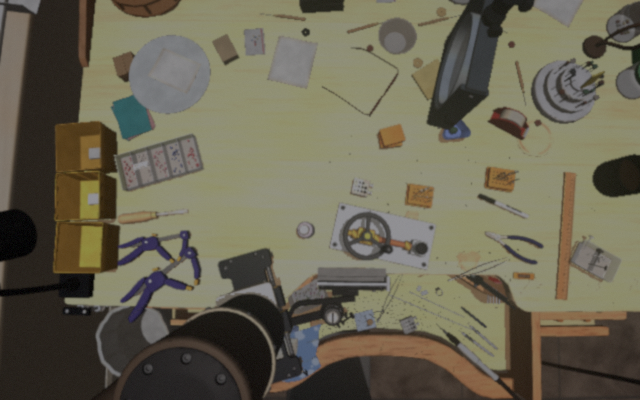

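```bash
python3 - <<'E'
from h import *
s=arm.get_state();y=s["ee_rot"][2];p0=s["eef_pos"]
X=np.array([np.cos(y),np.sin(y)]);Y=np.array([np.sin(y),-np.cos(y)])
W=[(.45,.08),(.45,.04),(.45,0),(.45,-.04),(.46,-.08),(.475,-.12),(.50,-.15),(.53,-.18),(.547,-.188)]
for i,w in enumerate(W):
    d=np.array(w)-p0[:2];print(i,np.round(w,3),round(d@X,3),round(d@Y,3))
print(np.degrees(y+np.pi))
E
```

```text
0 [0.45 0.08] 0.011 -0.038
1 [0.45 0.04] 0.022 -0.076
2 [0.45 0.  ] 0.034 -0.114
3 [ 0.45 -0.04] 0.046 -0.153
4 [ 0.46 -0.08] 0.049 -0.194
5 [ 0.475 -0.12 ] 0.046 -0.236
6 [ 0.5  -0.15] 0.031 -0.272
7 [ 0.53 -0.18] 0.011 -0.31
8 [ 0.547 -0.188] -0.002 -0.323
17.284578235522165
```

The gripper's long body axis runs along the jaw direction (world x), so it clears the grip and the tools. Next I move over the plunger at height.

```bash
python3 -m handwheel '[[[0,0.011,-0.038,0,3],[0,0.022,-0.076,0,6],[0,0.034,-0.114,0,9],[0,0.046,-0.153,0,12],[0,0.049,-0.19,0,15],[0,0.046,-0.228,0,17.3],[0,0.033,-0.262,0,17.3],[0,0.018,-0.295,0,17.3],[0,-0.002,-0.323,0.02,17.3],[0,-0.002,-0.323,0.06,17.3],[0,-0.002,-0.323,0.10,17.3],[0,-0.002,-0.323,0.13,17.3],[0,-0.002,-0.323,0.15,17.3],[0,-0.002,-0.323,0.15,17.3],[0,-0.002,-0.323,0.15,17.3],[0,-0.002,-0.323,0.15,17.3]]]'
python3 - <<'E'
from h import *
a=grab_frame("side");cv2.imwrite("pics/side2z.png",cv2.resize(a[60:260,280:520],None,fx=3.3,fy=3));cv2.imwrite("pics/top2.png",grab_frame("top"));s=arm.get_state();print(s["eef_pos"],s["ee_rot"],s["force"])
E
```

```text
t: 3.2
eef_pos: [0.548, -0.1881, 0.0981]
ee_rot: [-3.14, 0.001, -3.14]
force: [0.8, 0.4, -0.3]
width: 0.0004
[ 0.54811976 -0.18835201  0.09868182] [-3.13970200e+00  2.72693531e-03 -3.14056311e+00] [ 1.50702982  0.02131403 -0.01122494]
```

View pics/side2z.png

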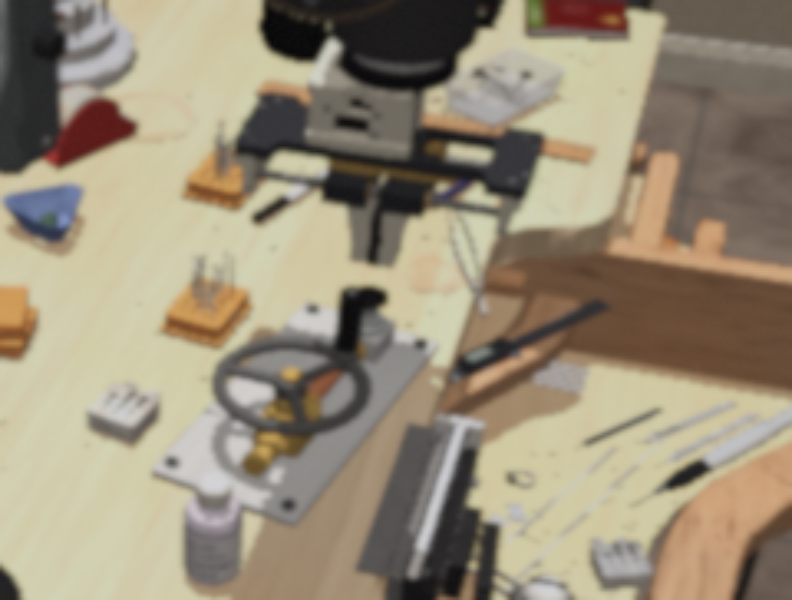

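The tips sit above the plunger head and line up with it. Pressing down.

```bash
python3 -m handwheel '[[[0,0.0,0,0.015,0],[0,0,0,0.028,0],[0,0,0,0.033,0],[0,0,0,0.038,0],[0,0,0,0.042,0],[0,0,0,0.045,0],[0,0,0,0.0465,0],[0,0,0,0.0475,0],[0,0,0,0.0475,0],[0,0,0,0.0475,0],[0,0,0,0.0475,0]]]'
```

```text
t: 4.22
eef_pos: [0.5486, -0.1883, 0.0527]
ee_rot: [-3.14, 0.004, -3.14]
force: [-4.6, 3.1, 8.9]
width: 0.0007
```

```bash
python3 -m handwheel '[[[0,0,0,0.002,0],[0,0,0,0.003,0],[0,0,0,0.003,0],[0,0,0,0.003,0],[0,0,0,0.003,0],[0,0,0,0.003,0],[0,0,0,0.003,0]]]'
```

```text
t: 4.8
eef_pos: [0.5487, -0.1884, 0.0518]
ee_rot: [-3.139, 0.005, -3.14]
force: [-6.5, 2.6, 13.4]
width: 0.0003
```

```bash
python3 -m handwheel '[[[0,0,0,0.002,0],[0,0,0,0.004,0],[0,0,0,0.004,0],[0,0,0,0.004,0],[0,0,0,0.004,0],[0,0,0,0.004,0],[0,0,0,0.004,0]]]'
python3 - <<'E'
from h import *
a=grab_frame("side");cv2.imwrite("pics/side3z.png",cv2.resize(a[110:210,340:460],None,fx=6,fy=6,interpolation=cv2.INTER_CUBIC))
E
```

```text
t: 5.38
eef_pos: [0.5487, -0.1884, 0.0516]
ee_rot: [-3.139, 0.006, -3.139]
force: [-11.7, 7.0, 28.5]
width: 0.0007
```

View pics/side3z.png

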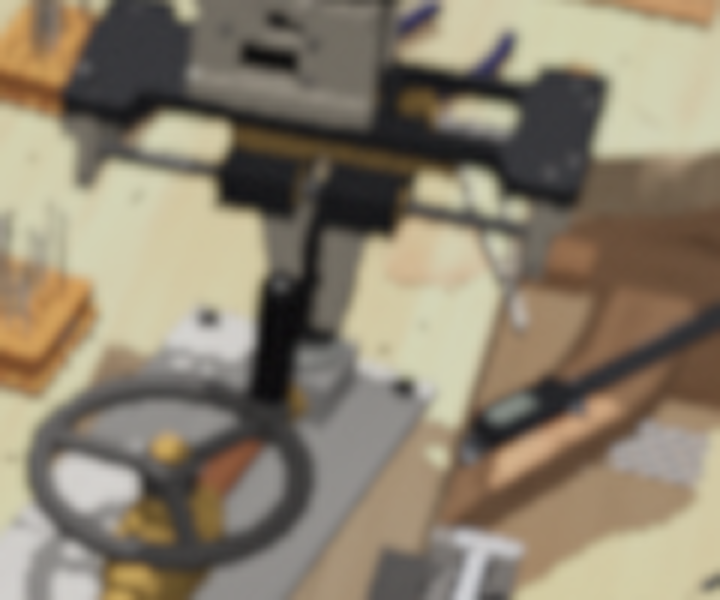

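The force jumped to 28 N with no further travel, so the plunger is on its stop and has been held there. Next: retract, open, and go down over the grip.

```bash
python3 -m handwheel '[[[0,0,0,-0.03,0],[0,0,0,-0.07,0],[0.02,0,0,-0.105,0],[0.06,0.003,0.04,-0.11,0],[0.06,0.003,0.08,-0.11,0],[0.06,0.003,0.082,-0.09,0],[0.06,0.003,0.082,-0.065,0],[0.06,0.003,0.082,-0.04,0],[0.06,0.003,0.082,-0.033,0],[0.06,0.003,0.082,-0.033,0],[0.06,0.003,0.082,-0.033,0]]]'
python3 - <<'E'
from h import *
a=grab_frame("side");cv2.imwrite("pics/side4z.png",cv2.resize(a[110:210,340:460],None,fx=6,fy=6,interpolation=cv2.INTER_CUBIC))
s=arm.get_state();print(s["eef_pos"],s["force"])
E
```

```text
t: 6.35
eef_pos: [0.5459, -0.1065, 0.0852]
ee_rot: [-3.138, 0.007, -3.139]
force: [0.3, 0.2, 1.7]
width: 0.0547
[ 0.54634588 -0.10650954  0.085717  ] [ 0.2612659  -0.10312826  0.427736  ]
```

View pics/side4z.png

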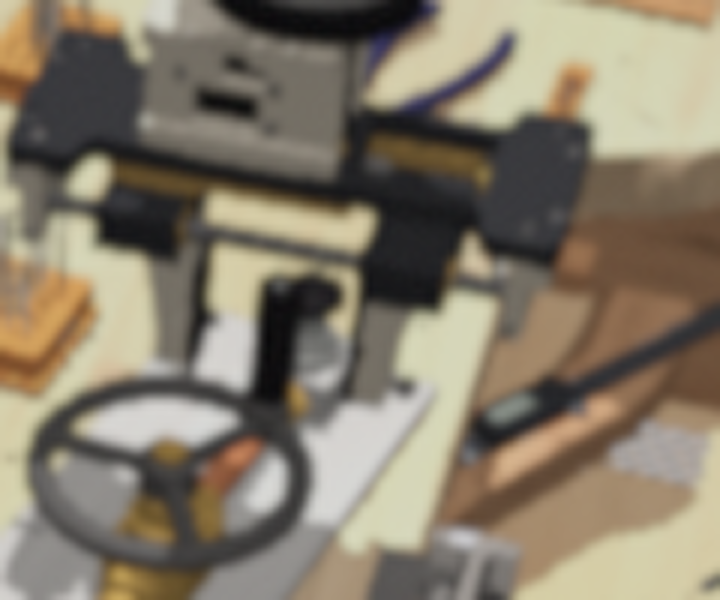

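The grip stands between the fingers and the plunger is out again. Closing with 25 N.

```bash
python3 -m handwheel '[[[0.01,0,0,0,0],[0.01,0,0,0,0],[0.01,0,0,0,0],[0.01,0,0,0,0],[0.01,0,0,0,0],[0.01,0,0,0,0],[0.01,0,0,0,0]]]' 25
python3 - <<'E'
from h import *
h=np.array([.573,-.0672])
s=arm.get_state();e=s["eef_pos"][:2]-h;print(s["width"],s["eef_pos"],s["force"],np.hypot(*e),np.arctan2(e[1],e[0])+.204)
a0=np.arctan2(e[1],e[0])
for k in range(1,21):
    a=a0-k*np.radians(12);w=h+.048*np.array([np.cos(a),np.sin(a)]);d=w-s["eef_pos"][:2];print(k,round(-d[0],4),round(d[1],4))
E
```

```text
t: 6.98
eef_pos: [0.5464, -0.1065, 0.0858]
ee_rot: [-3.138, 0.008, -3.139]
force: [-0.3, -0.9, 0.0]
width: 0.0188
0.018777153852484223 [ 0.54636283 -0.10650272  0.08576934] [-0.27202693 -0.92907971  0.04897173] 0.04747886566522826 -1.9624283630344583
1 0.008 0.006
2 0.0141 0.014
3 0.0185 0.023
4 0.0209 0.0327
5 0.0212 0.0428
6 0.0195 0.0526
7 0.0157 0.0619
8 0.0101 0.0702
9 0.0028 0.0772
10 -0.0057 0.0825
11 -0.0151 0.0859
12 -0.0251 0.0873
13 -0.0351 0.0866
14 -0.0447 0.0838
15 -0.0536 0.079
16 -0.0612 0.0726
17 -0.0674 0.0646
18 -0.0718 0.0556
19 -0.0742 0.0459
20 -0.0745 0.0358
```

```bash
python3 -m handwheel '[[[0.01,0.004,0.003,0,0],[0.01,0.008,0.006,0,0],[0.01,0.014,0.014,0,0],[0.01,0.0185,0.023,0,0],[0.01,0.021,0.033,0,0],[0.01,0.021,0.043,0,0],[0.01,0.0195,0.0525,0,0],[0.01,0.0155,0.062,0,0],[0.01,0.010,0.070,0,0],[0.01,0.003,0.077,0,0],[0.01,0.003,0.077,0,0],[0.01,0.003,0.077,0,0]]]'
cat > st.py <<'E'
from h import *
import sys
h=np.array([.573,-.0672])
s=arm.get_state();e=s["eef_pos"][:2]-h;print(s["t"],s["width"],s["eef_pos"],s["force"],"r",np.hypot(*e),"ang",np.degrees(np.arctan2(e[1],e[0])+.204))
a0=np.arctan2(e[1],e[0]);st=float(sys.argv[1])
y=s["ee_rot"][2];X=np.array([np.cos(y),np.sin(y)]);Y=np.array([np.sin(y),-np.cos(y)])
for k in range(1,int(sys.argv[2])+1):
    a=a0+k*np.radians(st);w=h+.048*np.array([np.cos(a),np.sin(a)]);d=w-s["eef_pos"][:2];print(k,round(d@X,4),round(d@Y,4))
def look(n):
    a=grab_frame("side");b=grab_frame("top")
    cv2.imwrite(f"pics/{n}.png",np.hstack([cv2.resize(a[110:230,330:450],(400,400),interpolation=cv2.INTER_CUBIC),cv2.resize(b[175:295,300:420],(400,400),interpolation=cv2.INTER_CUBIC)]))
if len(sys.argv)>3: look(sys.argv[3])
E
python3 st.py -12 14 p5
```

```text
t: 7.98
eef_pos: [0.5443, -0.0293, 0.0858]
ee_rot: [-3.138, 0.01, -3.137]
force: [7.3, -6.1, -3.5]
width: 0.0176
7.9833 0.017600569040081573 [ 0.54431084 -0.0293431   0.08579056] [ 7.2924635  -6.0727949  -3.52394603] r 0.047499608634433636 ang 138.84434368034908
1 -0.0083 0.0056
2 -0.0178 0.0088
3 -0.0278 0.01
4 -0.0378 0.0091
5 -0.0474 0.0062
6 -0.0561 0.0013
7 -0.0637 -0.0053
8 -0.0697 -0.0133
9 -0.0739 -0.0224
10 -0.0762 -0.0322
11 -0.0763 -0.0422
12 -0.0744 -0.0521
13 -0.0705 -0.0613
14 -0.0647 -0.0695
```

View pics/p5.png

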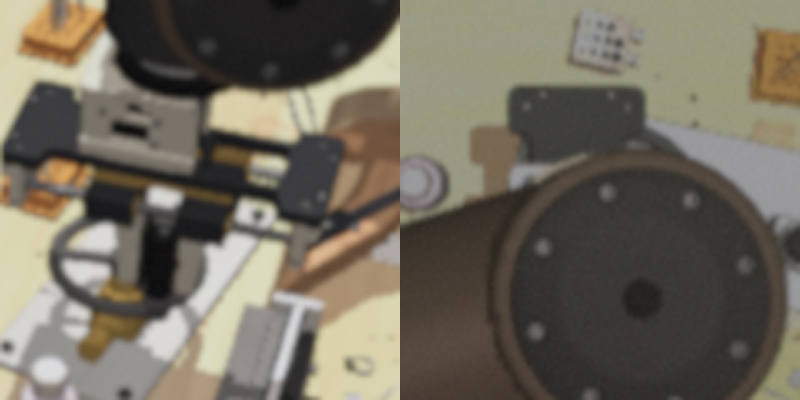

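```bash
python3 -m handwheel '[[[0.01,-0.004,0.003,0,0],[0.01,-0.0085,0.0055,0,0],[0.01,-0.018,0.009,0,0],[0.01,-0.028,0.010,0,0],[0.01,-0.038,0.009,0,0],[0.01,-0.0475,0.006,0,0],[0.01,-0.056,0.0015,0,0],[0.01,-0.0635,-0.0055,0,0],[0.01,-0.0695,-0.0135,0,0],[0.01,-0.074,-0.0225,0,0],[0.01,-0.076,-0.032,0,0],[0.01,-0.0763,-0.038,0,0],[0.01,-0.0763,-0.042,0,0],[0.01,-0.0763,-0.042,0,0],[0.01,-0.0763,-0.042,0,0]]]'
python3 st.py -4 4 p6
```

```text
t: 9.33
eef_pos: [0.6217, -0.0727, 0.086]
ee_rot: [-3.137, 0.011, -3.139]
force: [7.0, -2.8, -10.6]
width: 0.0175
9.3333 0.017502432963313226 [ 0.62171495 -0.07266755  0.08602959] [  7.04961499  -2.79324989 -10.64416178] r 0.04902081437184308 ang 5.284509791434043
1 0.0015 -0.0032
2 0.0022 -0.0065
3 0.0032 -0.0097
4 0.0044 -0.0128
```

View pics/p6.png

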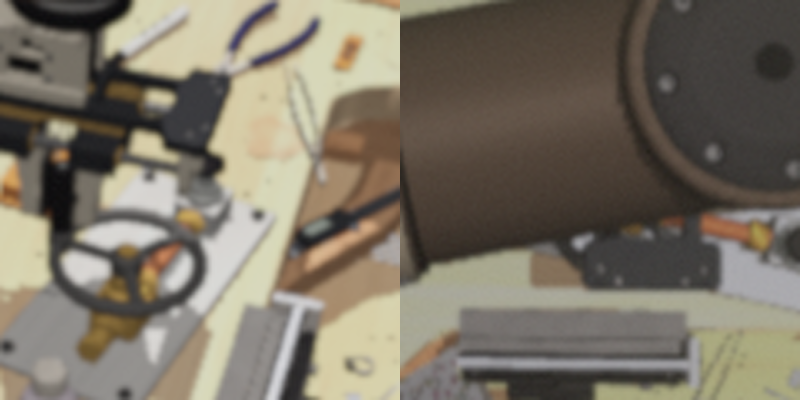

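```bash
python3 -m handwheel '[[[0.01,0.0005,-0.002,0,0],[0.01,0.001,-0.004,0,0],[0.01,0.0015,-0.0055,0,0],[0.01,0.0015,-0.007,0,0],[0.01,0.0015,-0.007,0,0],[0.01,0.0015,-0.007,0,0],[0.01,0.0015,-0.007,0,0]]]'
python3 st.py -4 2
```

```text
t: 10.02
eef_pos: [0.6211, -0.0774, 0.0859]
ee_rot: [-3.14, 0.013, -3.138]
force: [2.0, 13.1, -5.5]
width: 0.0171
10.0167 0.017123705843760866 [ 0.62112799 -0.07737719  0.08593468] [ 2.04923889 13.07266838 -5.48966306] r 0.04919226423093773 ang -0.25158661652252273
1 0.002 -0.003
2 0.003 -0.0062
```

```bash
python3 -m handwheel '[[[0.01,0.0005,-0.003,0,0],[0.01,0.001,-0.005,0,0],[0.01,0.001,-0.005,0,0],[0.01,0.001,-0.005,0,0],[0.01,0.001,-0.005,0,0]]]'
python3 st.py -4 0 p7
```

```text
t: 10.43
eef_pos: [0.6212, -0.078, 0.0859]
ee_rot: [3.138, 0.016, -3.138]
force: [0.8, 24.5, -3.2]
width: 0.0178
10.4333 0.017800076075180995 [ 0.62118584 -0.07795389  0.08588242] [ 0.78097206 24.50199121 -3.24482261] r 0.04937125791721342 ang -0.8924975230886847
```

View pics/p7.png

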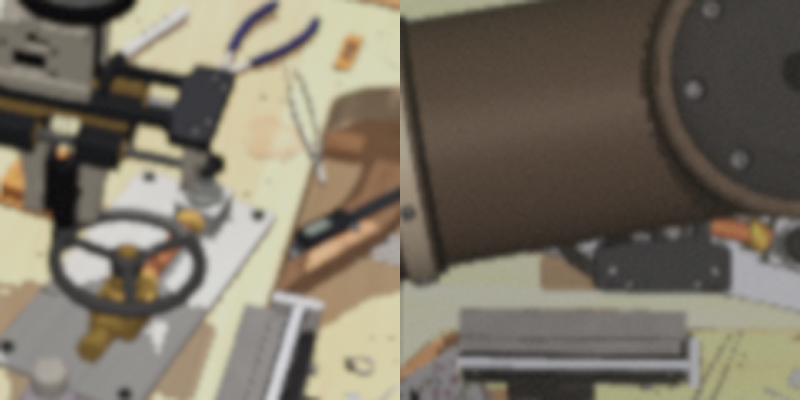

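The wheel is on its stop: angle about 0 and 24 N with no travel. Now opening two turns, 12° per row.

```bash
sed -i 's/h=np.array(\[.573,/h=np.array([.5735,/' st.py; python3 st.py 12 20
```

```text
10.5333 0.01724071940564686 [ 0.62119145 -0.07794733  0.0858725 ] [ 1.60665686e-02  2.46321425e+01 -2.53248521e+00] r 0.04888741733496478 ang -1.0111982417761984
1 -0.0003 0.0102
2 0.0005 0.0202
3 0.0035 0.0297
4 0.0084 0.0385
5 0.015 0.0461
6 0.023 0.0521
7 0.0321 0.0563
8 0.0419 0.0586
9 0.0519 0.0588
10 0.0617 0.0568
11 0.071 0.0529
12 0.0792 0.0471
13 0.086 0.0398
14 0.0912 0.0312
15 0.0944 0.0217
16 0.0956 0.0117
17 0.0948 0.0017
18 0.0918 -0.0079
19 0.0869 -0.0166
20 0.0803 -0.0242
```

```bash
python3 -m handwheel '[[[0.01,0,0.005,0,0],[0.01,0,0.0102,0,0],[0.01,0.0005,0.0202,0,0],[0.01,0.0035,0.0297,0,0],[0.01,0.0085,0.0385,0,0],[0.01,0.015,0.046,0,0],[0.01,0.023,0.052,0,0],[0.01,0.032,0.0563,0,0],[0.01,0.042,0.0586,0,0],[0.01,0.052,0.0588,0,0],[0.01,0.0617,0.0568,0,0],[0.01,0.071,0.053,0,0],[0.01,0.079,0.047,0,0],[0.01,0.086,0.040,0,0],[0.01,0.091,0.031,0,0],[0.01,0.0944,0.0217,0,0],[0.01,0.0956,0.0117,0,0],[0.01,0.0948,0.0017,0,0],[0.01,0.0935,-0.003,0,0],[0.01,0.0935,-0.003,0,0]]]'; python3 st.py 12 20 p8
```

```text
t: 12.2
eef_pos: [0.5287, -0.0826, 0.0856]
ee_rot: [3.138, 0.019, -3.138]
force: [2.5, -1.9, 9.3]
width: 0.0171
12.2 0.017134420866270705 [ 0.52867426 -0.08256233  0.08562454] [ 2.51569914 -1.86579554  9.26881269] r 0.04738510218559516 ang -149.39444251906343
1 -0.0036 -0.0093
2 -0.0096 -0.0174
3 -0.0171 -0.024
4 -0.0259 -0.0289
5 -0.0355 -0.0319
6 -0.0455 -0.0328
7 -0.0554 -0.0316
8 -0.0649 -0.0284
9 -0.0736 -0.0233
10 -0.0809 -0.0165
11 -0.0867 -0.0083
12 -0.0907 0.0009
13 -0.0927 0.0108
14 -0.0926 0.0208
15 -0.0903 0.0306
16 -0.0862 0.0397
17 -0.0802 0.0477
18 -0.0726 0.0544
19 -0.0639 0.0593
20 -0.0543 0.0623
```

View pics/p8.png

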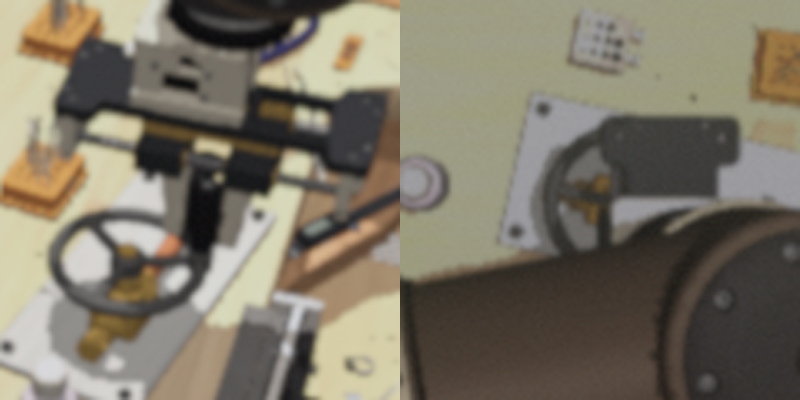

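```bash
python3 -m handwheel '[[[0.01,-0.0015,-0.0045,0,0],[0.01,-0.0036,-0.0093,0,0],[0.01,-0.0096,-0.0174,0,0],[0.01,-0.017,-0.024,0,0],[0.01,-0.026,-0.029,0,0],[0.01,-0.0355,-0.032,0,0],[0.01,-0.0455,-0.0328,0,0],[0.01,-0.0554,-0.0316,0,0],[0.01,-0.065,-0.0284,0,0],[0.01,-0.0735,-0.0233,0,0],[0.01,-0.081,-0.0165,0,0],[0.01,-0.0867,-0.0083,0,0],[0.01,-0.0907,0.001,0,0],[0.01,-0.0927,0.0108,0,0],[0.01,-0.0926,0.0208,0,0],[0.01,-0.0903,0.0306,0,0],[0.01,-0.0862,0.0397,0,0],[0.01,-0.083,0.044,0,0],[0.01,-0.083,0.044,0,0]]]'; python3 st.py 12 20 p9
```

```text
t: 13.88
eef_pos: [0.6106, -0.0363, 0.086]
ee_rot: [3.137, 0.018, -3.137]
force: [3.9, 5.7, -11.5]
width: 0.0173
13.8833 0.017295745777922263 [ 0.61058745 -0.03629064  0.08602973] [  3.92578696   5.71491723 -11.52757939] r 0.0482790557451178 ang 51.49678831986196
1 0.0074 0.0068
2 0.0159 0.0122
3 0.0253 0.0157
4 0.0352 0.0172
5 0.0452 0.0166
6 0.0549 0.0139
7 0.0638 0.0092
8 0.0715 0.0028
9 0.0777 -0.005
10 0.0822 -0.014
11 0.0847 -0.0237
12 0.0851 -0.0337
13 0.0835 -0.0436
14 0.0798 -0.053
15 0.0742 -0.0613
16 0.067 -0.0684
17 0.0586 -0.0737
18 0.0492 -0.0772
19 0.0392 -0.0787
20 0.0292 -0.0781
```

View pics/p9.png

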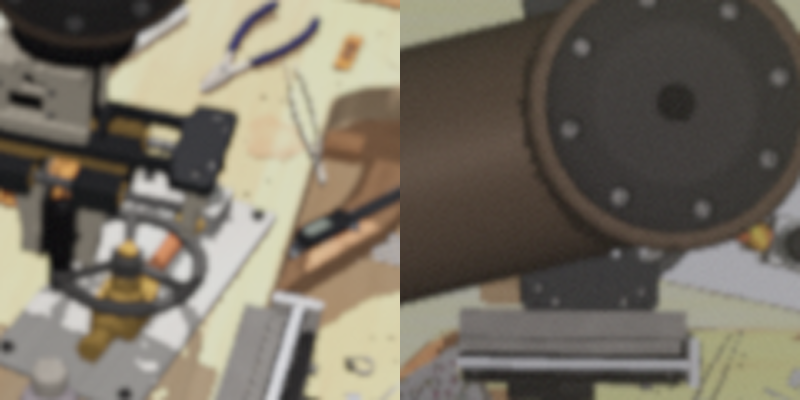

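```bash
python3 -m handwheel '[[[0.01,0.0035,0.0035,0,0],[0.01,0.0075,0.007,0,0],[0.01,0.016,0.012,0,0],[0.01,0.025,0.0155,0,0],[0.01,0.035,0.017,0,0],[0.01,0.045,0.0165,0,0],[0.01,0.055,0.014,0,0],[0.01,0.064,0.009,0,0],[0.01,0.0715,0.003,0,0],[0.01,0.0775,-0.005,0,0],[0.01,0.082,-0.014,0,0],[0.01,0.0847,-0.0237,0,0],[0.01,0.085,-0.0337,0,0],[0.01,0.0835,-0.0436,0,0],[0.01,0.080,-0.053,0,0],[0.01,0.074,-0.0613,0,0],[0.01,0.067,-0.0684,0,0],[0.01,0.063,-0.071,0,0],[0.01,0.063,-0.071,0,0]]]'; python3 st.py 12 11 p10
```

```text
t: 15.57
eef_pos: [0.5495, -0.1086, 0.0856]
ee_rot: [3.137, 0.019, -3.138]
force: [3.4, 1.4, 7.2]
width: 0.0172
15.5667 0.017165073815081294 [ 0.54950114 -0.10856938  0.08563336] [3.42543147 1.36200375 7.24697376] r 0.047826468406252376 ang -108.43018152306945
1 -0.0091 -0.0043
2 -0.0189 -0.0064
3 -0.0289 -0.0065
4 -0.0387 -0.0045
5 -0.0479 -0.0004
6 -0.0561 0.0054
7 -0.0628 0.0128
8 -0.0679 0.0215
9 -0.071 0.031
10 -0.0722 0.041
11 -0.0712 0.051
```

View pics/p10.png

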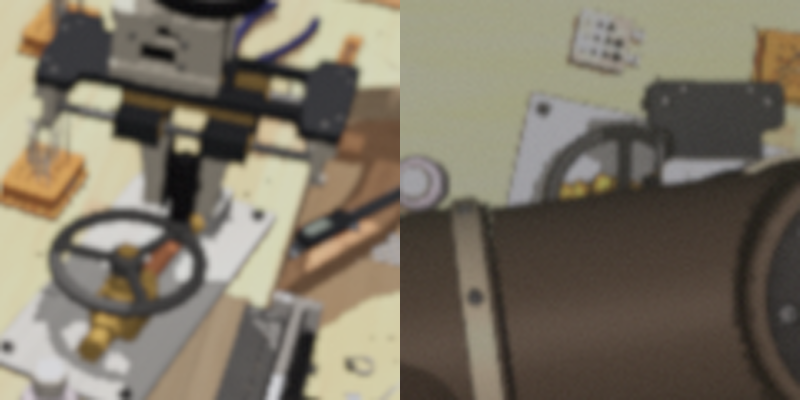

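```bash
python3 -m handwheel '[[[0.01,-0.0045,-0.002,0,0],[0.01,-0.009,-0.0043,0,0],[0.01,-0.019,-0.0064,0,0],[0.01,-0.029,-0.0065,0,0],[0.01,-0.0387,-0.0045,0,0],[0.01,-0.048,-0.0005,0,0],[0.01,-0.056,0.0055,0,0],[0.01,-0.063,0.013,0,0],[0.01,-0.068,0.0215,0,0],[0.01,-0.070,0.027,0,0],[0.01,-0.071,0.031,0,0],[0.01,-0.071,0.031,0,0],[0.01,-0.071,0.031,0,0],[0.01,-0.071,0.031,0,0],[0.01,-0.071,0.031,0,0],[0.01,-0.071,0.031,0,0]]]'; python3 st.py 3 4; python3 - <<'E'
from h import *
a=grab_frame("side")
cv2.imwrite("pics/s11.png",cv2.resize(a[130:250,310:450],None,fx=5,fy=5,interpolation=cv2.INTER_CUBIC));cv2.imwrite("pics/t11.png",cv2.resize(grab_frame("top")[165:285,280:450],None,fx=4.7,fy=4.7,interpolation=cv2.INTER_CUBIC))
E
```

```text
t: 17.0
eef_pos: [0.6214, -0.0761, 0.086]
ee_rot: [3.136, 0.021, -3.138]
force: [6.8, 1.0, -10.8]
width: 0.0174
17.0 0.017398031642930856 [ 0.62140833 -0.07606248  0.08599457] [  6.75657988   0.95597559 -10.82325605] r 0.04872116381948809 ang 1.207766556237382
1 0.0003 0.0026
2 0.0 0.0051
3 -0.0001 0.0076
4 -0.0001 0.0101
```

View pics/s11.png

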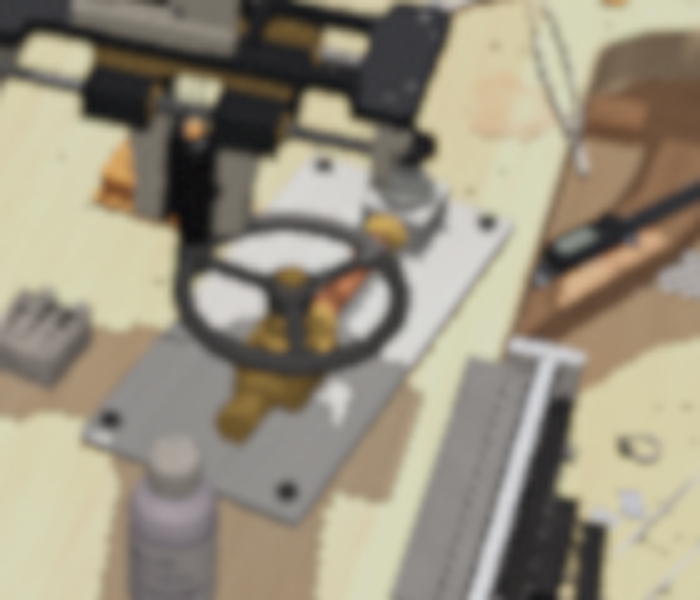

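View pics/t11.png

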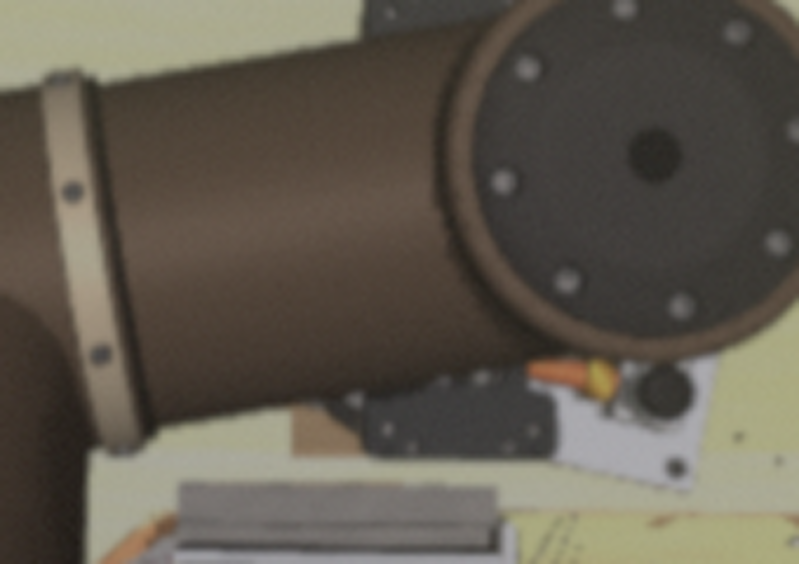

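The grip is still held, near the scribed direction. I'll compare this wheel image with the one taken at the stop, to rule out slip along the pads.

```bash
python3 - <<'E'
from h import *
a=cv2.imread("pics/p7.png")[:,:400]  # side 330..450,110..230
b=cv2.resize(grab_frame("side")[110:230,330:450],(400,400),interpolation=cv2.INTER_CUBIC)
cv2.imwrite("pics/cmp.png",np.hstack([cv2.resize(x[180:340,20:230],None,fx=1.9,fy=3) for x in(a,b)]))
for q in (-12,-6,0,6,12):
    t=np.radians(q)-.204;p=np.array([.5735+.048*np.cos(t),-.0672+.048*np.sin(t),.126]);print(q,proj("side",p).round(1),(proj("side",p-[0,0,.05])).round(1))
E
```

```text
-12 [351.4 155.3] [350.6 173.2]
-6 [350.  156.4] [349.2 174.3]
0 [348.8 157.6] [348.1 175.5]
6 [347.8 158.9] [347.1 176.8]
12 [347.  160.3] [346.3 178.2]
```

View pics/cmp.png

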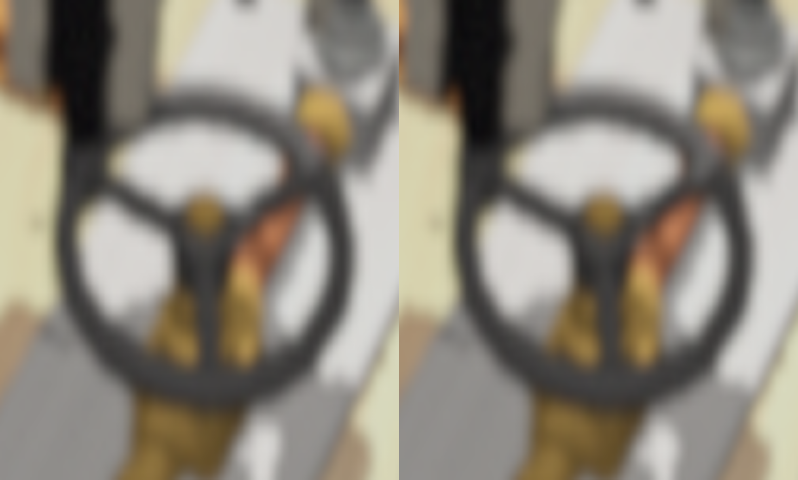

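```bash
python3 st.py 3 0; python3 -c "
from station import arm
print(arm.job_done())"
```

```text
17.15 0.017418184689510553 [ 0.62144791 -0.07605283  0.08603263] [  6.41216222   0.46552095 -10.07030693] r 0.0487583341507038 ang 1.2273787998730288
the job is handed in; nothing more can be done
None
```

I reset the valve and handed the job in after about 17 s, with the fingers still holding the crank grip. No verdict came back; these are my own checks.

- **Plunger:** I pressed it onto its stop, where the force rose to 28 N with no further travel, and held it over 0.3 s. After I released it, the pictures show it out again.
- **Closing:** I turned the wheel clockwise about 248° to its hard stop. I held it there for about 0.4 s, with 24 N at the grip and no more movement.
- **Opening:** I then turned it two full turns counter-clockwise. From the tool position, it ended about 1 to 2° past 720°, well inside the 15° allowed. The wheel's spokes look the same as in the picture taken at the stop, to within a couple of degrees.
- **Final hold:** The last reading showed the arm still, the grip force set to 25 N and a finger opening of about 17.4 mm on the 18 mm grip. The grasp point was within about 2 mm of where the grip should be.
- **Other objects:** In the last pictures the bottle and steel block look undisturbed. The bur stand was mostly hidden behind the gripper, but it looked untouched in the pictures before that.

One reading I did not explain: the tool showed 7 to 12 N of vertical force while carrying the grip round. It was probably friction in the grasp, and it stayed far below the limits.

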